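# Weigh the large wire coil without overloading anything

### The arm

A 6-joint arm with a two-finger parallel gripper is mounted at the origin on a cart in front of the work surface, level with it; the furniture and walls round the work are solid. World frame = base frame: x ahead of the robot, y to its left, z up, the work surface at z = 0. Lengths are in mm, angles in rad, forces in N, time in s.
With the tool pointing down it reaches from about 350 to 775 mm from the base axis. Payload 5.5 kg.
Tool frame: the origin (TCP) lies at the very end of the fingers, on their centre line; the grasp point (between the pads) lies 19 mm behind it; z points along the fingers, x is the direction in which the jaws open and shut, and the axes are right-handed (so a half turn about z gives the same grasp; the last joint's range is limited). The gripper opens to 85 mm and grips with 20 to 120 N. Pads are 22 mm wide; open, the fingers measure 114 mm over their backs; the gripper's body (76 mm by 85 mm) begins 54 mm behind the grasp point. The pads swing forward as they close: fully open they stand 13 mm farther back than shut.
Start: joints at [1.176, 0.313, 0.046, 1.304, 0, 1.431], TCP at [144.953, 556.471, 231.323] pointing down, gripper open.
Joint ranges: [-2.76, 2.76], [-0.86, 1.69], [-1.03, 1.26], [-2.2, 2.34], [-1.47, 1.5], [-3.14, 3.14]. Speed limits (rad/s): [2.57, 2.57, 3.14, 3.14, 3.14, 3.14].

### API

Orientations are given as [roll, pitch, yaw] about the fixed x, y, z axes, in that order (R = Rz(yaw) Ry(pitch) Rx(roll)).
In Python, from station import get_obs, optics, workorder gives the robot as it stands.
- The arm moves only by the shell command python3 -m jog 'ROWS' [FORCE]. ROWS is JSON, a list of rows, each a list of 3 entries, a list of its own where there are three numbers: the closure, from 0 (fully open) to 1 (shut), then the shift along the tool's x, y, z in mm, then the turn, a rotation vector about the tool's x, y, z in rad. A call has 1 to 20 rows; each row is the pose to reach, as a shift and turn from the pose commanded when the call began, along the tool's axes at that moment; what a row does not reach only later rows make up. A row lasts 1/10 s, in which the tool goes at most 50 mm and 8.59 degrees, less where a joint would pass 70% of its speed; a pose out of reach is approached as far as the arm can. A call with a gripper value outside its range is refused whole. The fingers move at their own pace and stop on an object; FORCE is the grip in N (left out, the last holds). Time passes only in rows, so rows that repeat a pose let the fingers close. It gives the time, the measured TCP pose, the force and the opening at its end, in the units of the state.
- get_obs(): the state, without advancing time (a new reading comes with each control period).
- optics.snapshot(name): name is "scene" or "top"; returns a dict with "pixels" (400x640x3 uint8, red, green, blue), "z_map" (400x640 float32, mm along the optical axis (not along the pixel's ray), 0 where there is no reading), "fx", "fy", "cx", "cy" (pixels), "extrinsics" (4x4, takes a point from camera to world coordinates). Camera axes: x right, y down, z forward; pixel columns grow to the right and rows downward; lengths in mm; the calibration is good to about 2 mm. A picture is of the moment at which its call begins.
- workorder.hand_in(): hands the job in, once; it reports no verdict.
The state is a dict: "time_s": time; "qpos": joint angles; "dq": joint speeds; "joint_efforts": joint torques, N m; "tool_pos": TCP position; "ee_rot": TCP orientation; "contact_force": force on the tool from outside, world axes, zero at the start; "ft_torque": the same for the moment, N m; "grip_width": finger opening in mm.
Only numpy, scipy, OpenCV 4.12 (cv2) and the standard library are available. Lean on these libraries where they do the work, as an engineer would, in place of code of your own. Each camera call takes 0.05 s, during which the arm holds its last target.

### The job

The larger of the two wire coils on the storage stand is to be weighed: slide it straight up off its post, set it down gently and upright near the middle of the balance pan, and let go. Its thin plastic former cracks if gripped with more than about 40 N or pushed hard against the post, and the balance is spoilt if its sprung pan is ever pushed down by as much as 10 mm, so do not drop the coil or press on it. Leave the smaller coil and the other things on the bench where they are.

Things in the scene. Friction and masses are not known exactly. Their poses are not given: they have to be found in the camera images.
- coil_large_center (a point): Centre of the larger coil, on its axis (z, up), 45 mm above its underside: a plastic bobbin wound with copper wire, 90 mm tall, 0.14 to 0.28 kg. Lower 46 mm: winding between flanges 66 mm across; above, a bare tube 34 mm across up to the top, its middle 23 mm above this point: grip here, from above; it then hangs upright. Bore 26 mm, right through. It starts on either of the stand's posts.
- coil_small_center (a point): Centre of the smaller coil, which stays where it is: same make, 66 mm tall, flanges 46 mm across, winding 26 mm high, tube 34 mm across above it. On its axis, half-way up (33 mm above its underside).
- stand: Fixed aluminium stand: plate 84 x 200 x 12 mm (x, y, z) with two upright steel posts, 18 mm in diameter, at y = +60 and -60 mm of its frame; origin at the centre of its underside. Post tips are 106 mm above the origin, 4 mm above the top of the larger coil. A coil stands on the plate, underside 12 mm above the origin, the post in its bore with 4 mm of play all round.
- pan_top (a point): Centre of the top face of the balance pan, a flat round steel plate 124 mm in diameter and 5 mm thick, about 71 mm above the bench on a white bench balance (about 190 x 150 mm) that is fixed. z is up. The pan moves with its spring.
- pan (a joint): How far the balance pan is pushed down, in m: 0 unloaded, stop at 0.014. Spring 800 N/m (1.25 mm per newton), so the coil alone sinks it by 2 to 4 mm; 0.010 is overload.
- beaker: Clear beaker, 53 x 57 x 66 mm, standing on the bench between stand and printer; stays where it is. Origin at the centre of its underside.
- cone_case: Flat round case, 61 mm across, 24 mm tall, on the bench; stays where it is. Origin at the centre of its underside.
- marker_black: Marker pen, 14 x 138 x 16 mm, lying along its y axis near the front edge; stays where it is. Origin at the centre of its underside.

How it is judged:
By the outcome, as a careful person would: the job done as asked, in the order asked, and still so for the second after the job is handed in, with the robot touching nothing.
It also fails if it takes over 45 s, if anything falls off the work surface, if the arm or the gripper's body presses on something with over 40 N, if the wrist force passes 120 N, or if a joint passes its speed limit or range.

## Working session

There is one attempt and no reset: what is moved stays moved. The work goes in short steps, Python scripts to look and compute and a shell command to move; the robot and the scene stay as the last step left them, time stands still between calls to the robot, and variables do not carry over. Pictures are saved under pics/ and viewed, and the job is handed in when it is done.

```bash
ls; mkdir -p pics
python3 - <<'E'
from station import get_obs, optics
import cv2,numpy as np
o=get_obs();print(o)
for n in("scene","top"):
    s=optics.snapshot(n);cv2.imwrite(f"pics/{n}0.png",s["pixels"][...,::-1]);np.savez(f"pics/{n}0.npz",**s)
    print(n,s["fx"],s["fy"],s["cx"],s["cy"],np.round(s["extrinsics"],3).tolist())
E
```

```text
pics
{'time_s': 0.0, 'qpos': array([1.17641585e+00, 3.14019835e-01, 4.49764106e-02, 1.30361581e+00,
       1.63466901e-05, 1.43123207e+00]), 'dq': array([-0.00042145,  0.00082397,  0.00063572, -0.00039249, -0.00122846,
       -0.00011914]), 'joint_efforts': array([ 5.68705957e-05, -4.80635440e+01,  2.98527360e+01,  1.98729686e-02,
       -1.91378109e-05,  1.07394669e-05]), 'tool_pos': array([144.72227755, 555.95358746, 230.39678002]), 'ee_rot': array([-3.14131731e+00,  1.84252381e-03,  1.31598035e+00]), 'contact_force': array([ 0.4742423 , -0.56114427, -0.75467887]), 'ft_torque': array([ 0.02219533, -0.02253632,  0.02059759]), 'grip_width': 85.26239610094878}
scene 440.3359350477798 440.3359350477798 314.6759341587582 200.04128976106279 [[-0.731, -0.41, 0.545, 26.805], [-0.682, 0.46, -0.568, 510.256], [-0.018, -0.787, -0.616, 641.885], [0.0, 0.0, 0.0, 1.0]]
top 463.699710356713 463.699710356713 319.07106935882365 190.98872683567402 [[-0.027, -0.985, 0.171, 323.489], [-1.0, 0.026, -0.007, -24.361], [0.002, -0.171, -0.985, 1352.53], [0.0, 0.0, 0.0, 1.0]]
```

View pics/scene0.png

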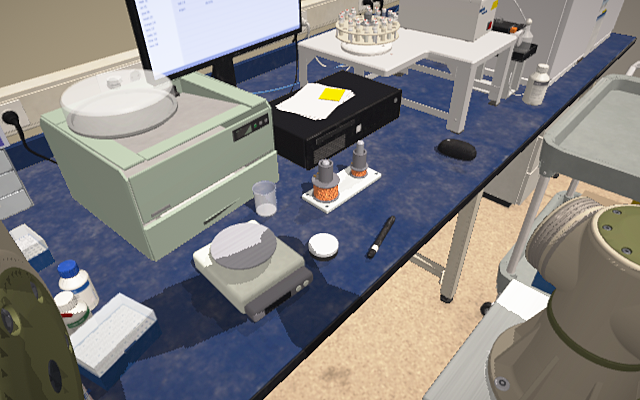

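View pics/top0.png

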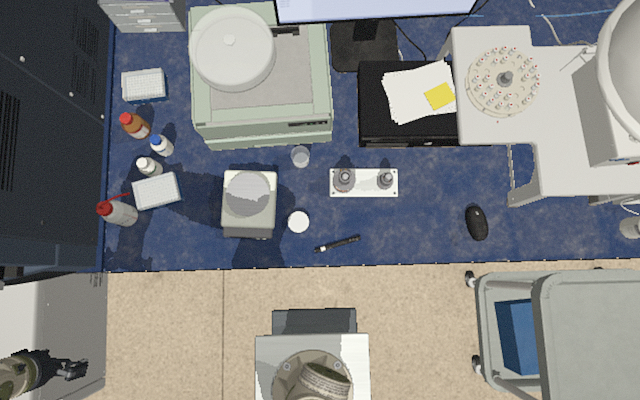

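The larger coil is the left one (scene px 325,180; top px 344,180). The smaller one is at scene 360,160 and top 386,180. The pan is at scene 243,245 and top 249,195. Next I'll get metric positions.

```bash
cat > h.py <<'E'
import numpy as np,cv2
def pts(s):
    v,u=np.mgrid[0:400,0:640];z=np.array(s["z_map"],float)
    P=np.stack([(u-s["cx"])/s["fx"]*z,(v-s["cy"])/s["fy"]*z,z],-1)
    E=np.array(s["extrinsics"]);return P@E[:3,:3].T+E[:3,3],z>0
def ray(s,u,v,h):
    E=np.array(s["extrinsics"]);d=E[:3,:3]@np.array([(u-s["cx"])/s["fx"],(v-s["cy"])/s["fy"],1]);c=E[:3,3]
    return c+d*(h-c[2])/d[2]
def crop(s,u,v,w,h,f,name):
    c=s["pixels"][v:v+h,u:u+w,::-1];cv2.imwrite(name,cv2.resize(c,None,fx=f,fy=f,interpolation=cv2.INTER_NEAREST))
E
python3 - <<'E'
from h import *
for n,(cu,cv),(pu,pv) in(("scene",(325,185),(243,245)),("top",(344,180),(249,193))):
    s=dict(np.load(f"pics/{n}0.npz"));P,ok=pts(s)
    print(n,"coil/stand")
    w=P[cv-40:cv+40,cu-40:cu+90];w=w.reshape(-1,3)
    for a,b in((-5,5),(8,16),(52,58),(62,98),(99,103.5),(104,110)):
        m=(w[:,2]>a)&(w[:,2]<b);q=w[m]
        if len(q):print(a,b,len(q),q.min(0).round(),q.max(0).round(),np.median(q,0).round(1))
    w=P[pv-35:pv+35,pu-45:pu+45].reshape(-1,3);q=w[(w[:,2]>65)&(w[:,2]<78)]
    print("pan",len(q),q.min(0).round(1),q.max(0).round(1),np.median(q,0).round(1))
    (x,r)=cv2.minEnclosingCircle(q[:,:2].astype(np.float32))if False else (0,0)
t=dict(np.load("pics/top0.npz"));s=dict(np.load("pics/scene0.npz"))
crop(t,215,140,190,110,4,"pics/topc.png");crop(s,185,130,200,150,4,"pics/scenec.png")
E
```

```text
scene coil/stand
-5 5 6824 [ 374. -451.   -5.] [780.  23.   5.] [ 534.1 -174.8   -2. ]
8 16 1182 [ 405. -318.    8.] [770. -61.  16.] [ 562.  -161.9   10.5]
52 58 353 [ 546. -225.   52.] [760. -70.  58.] [ 576.7 -108.4   55.8]
62 98 497 [ 559. -237.   62.] [738. -84.  98.] [ 574.9 -152.2   75.3]
99 103.5 65 [ 563. -218.   99.] [596. -85. 103.] [ 577.5 -102.   100.1]
104 110 6 [ 572. -107.  104.] [582. -98. 106.] [ 579.7 -102.9  104.5]
pan 2425 [478.4 109.7  65. ] [692.4 232.4  72.7] [537.9 173.7  69.4]
top coil/stand
-5 5 7148 [ 466. -380.   -5.] [714.  12.   5.] [ 5.787e+02 -1.816e+02  4.000e-01]
8 16 1138 [ 483. -378.    8.] [707.   9.  16.] [ 573.5 -177.2   12.3]
52 58 203 [ 552. -364.   52.] [688.   7.  58.] [ 596.  -128.    56.2]
62 98 344 [ 560. -363.   62.] [689.   7.  98.] [ 670.4 -217.1   75.9]
99 103.5 58 [ 566. -232.   99.] [597. -89. 103.] [ 580.2 -111.1  101.4]
104 110 39 [ 568. -231.  104.] [591. -92. 110.] [ 581.4 -108.4  106.4]
pan 1487 [483.   38.3  65. ] [644.3 228.4  77.9] [543.7 168.   71.4]
```

View pics/topc.png

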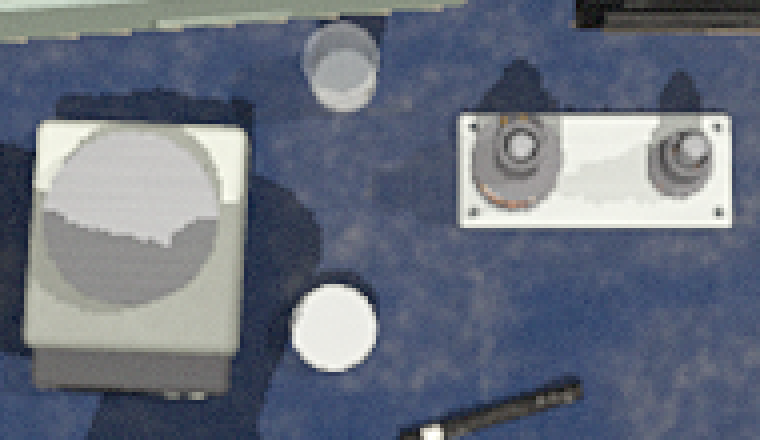

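View pics/scenec.png

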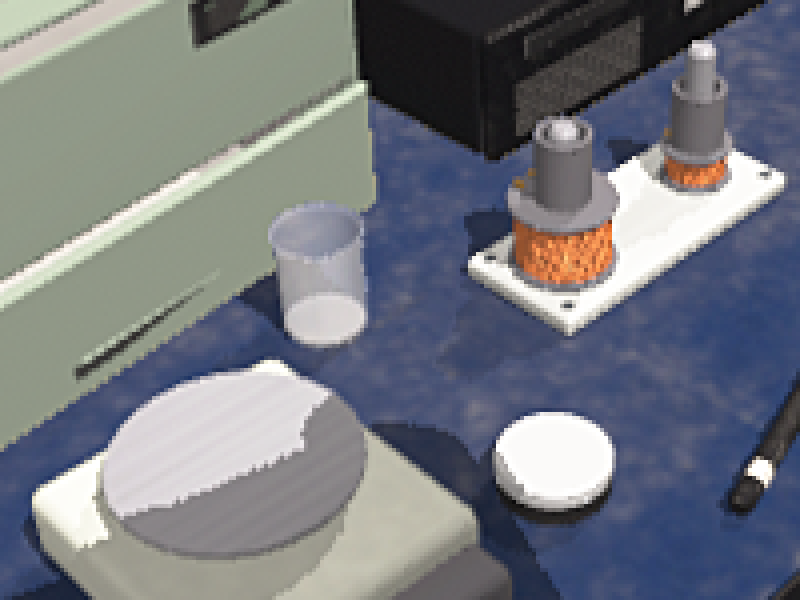

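Run:
```python
from h import *
from scipy.optimize import least_squares
t=dict(np.load("pics/top0.npz"));s=dict(np.load("pics/scene0.npz"))
print("tube top rays",ray(s,325.7,163.2,102).round(1),ray(t,345.25,176.25,102).round(1))
print("post tip rays",ray(s,185+565/4,130+129/4,106).round(1),ray(t,215+523/4,140+145/4,106).round(1))
def fit(q,r,c0):
    R=least_squares(lambda c:np.hypot(q[:,0]-c[0],q[:,1]-c[1])-r,c0,loss='soft_l1',f_scale=1.5);return R.x.round(1),len(q),np.abs(R.fun).mean().round(2)
for n,d in(("scene",s),("top",t)):
    P,ok=pts(d);W=P[ok]
    near=lambda c,r:W[np.hypot(W[:,0]-c[0],W[:,1]-c[1])<r]
    q=near((580,-105),24);q=q[(q[:,2]>64)&(q[:,2]<97)];print(n,"tube",fit(q,17,[580,-105]))
    q=near((580,-105),42);q=q[(q[:,2]>18)&(q[:,2]<52)];print(n,"wind",fit(q,32,[580,-105]))
    q=near((580,-105),42);q=q[(q[:,2]>56)&(q[:,2]<59.5)];print(n,"flange",len(q),q.min(0).round(1),q.max(0).round(1))
    q=near((580,-225),24);q=q[(q[:,2]>46)&(q[:,2]<74)];print(n,"small tube",fit(q,17,[580,-225]))
    # pan
    q=near((545,170),75);q=q[(q[:,2]>66.5)&(q[:,2]<75)]
    (c,r)=cv2.minEnclosingCircle(q[:,:2].astype(np.float32)); print(n,"pan",len(q),np.array(c).round(1),round(r,1),np.median(q[:,2]).round(1),q.min(0).round(),q.max(0).round())
    # stand plate
    q=W[(W[:,2]>9)&(W[:,2]<15)&(abs(W[:,0]-580)<60)&(W[:,1]<-40)&(W[:,1]>-290)]
    print(n,"stand",[np.round(a,1) for a in cv2.minAreaRect(q[:,:2].astype(np.float32))])
    # obstacles heights between
    m=(W[:,2]>20)&(W[:,0]>450)&(W[:,0]<660)&(W[:,1]>-60)&(W[:,1]<100);print("obst",W[m].max(0).round(),W[m].min(0).round())
    for x0 in (620,660,700,740):
        m=(abs(W[:,0]-x0)<20)&(abs(W[:,1]+105)<60);print(x0,W[m][:,2].max().round() if m.any() else None, end=' ')
    print()
```

```text
tube top rays [ 576.8 -101.3  102. ] [ 579.6 -106.3  102. ]
post tip rays [ 574.3 -100.4  106. ] [ 578.8 -107.4  106. ]
scene tube (array([ 580.6, -103.7]), 191, np.float64(1.16))
scene wind (array([ 583.1, -106.5]), 266, np.float64(1.24))
scene flange 140 [ 545.7 -134.8   56. ] [609.1 -70.1  59.3]
scene small tube (array([ 577.1, -223.6]), 143, np.float64(1.29))
scene pan 2401 [541.9 170.6] 63.6 69.4 [478. 110.  67.] [604. 232.  73.]
scene stand [array([ 577.2, -161.3]), array([200.6,  84.7]), np.float64(88.4)]
obst [660. 100.  66.] [450.  -5.  20.]
620 58.0 660 1.0 700 224.0 740 225.0 
top tube (array([ 582.6, -106.4]), 48, np.float64(2.65))
top wind (array([ 586. , -104.8]), 24, np.float64(4.69))
top flange 115 [ 551.7 -137.    56. ] [613.5 -74.   59.5]
top small tube (array([ 580. , -226.3]), 44, np.float64(2.53))
top pan 1351 [543.7 167.6] 62.1 71.2 [483. 107.  67.] [605. 228.  75.]
top stand [array([ 580.3, -164.2]), array([201. ,  84.4]), np.float64(88.3)]
obst [660. 100.  69.] [450.  -8.  20.]
620 64.0 660 7.0 700 212.0 740 230.0
```

```bash
cat >> h.py <<'E'
from scipy.spatial.transform import Rotation as Ro
def shift(target,yaw,frompos,fromrpy):
    R=Ro.from_euler('xyz',fromrpy);T=Ro.from_euler('xyz',[np.pi,0,yaw])
    return R.inv().apply(np.array(target)-np.array(frompos)).round(1),(R.inv()*T).as_rotvec().round(4)
E
python3 - <<'E'
from h import *
from station import get_obs
o=get_obs();print(o["tool_pos"],o["ee_rot"])
print(shift([580,-104.5,190],0,[144.95,556.47,231.32],[np.pi,0,1.176+np.pi/2-1.431]))
E
```

```text
[144.74952768 555.98435289 230.4831679 ] [-3.14134071e+00  1.68786063e-03  1.31597889e+00]
(array([-529.9,  587.7,   41.3]), array([ 0.    , -0.    ,  1.3158]))
```

```bash
python3 -m jog '[[0,[-26.5,29.4,0],[0,0,0.066]],[0,[-53,58.8,0],[0,0,0.132]],[0,[-79.5,88.2,0],[0,0,0.197]],[0,[-106,117.5,0],[0,0,0.263]],[0,[-132.5,146.9,0],[0,0,0.329]],[0,[-159,176.3,0],[0,0,0.395]],[0,[-185.5,205.7,0],[0,0,0.461]],[0,[-212,235.1,0],[0,0,0.526]],[0,[-238.5,264.5,0],[0,0,0.592]],[0,[-265,293.9,0],[0,0,0.658]],[0,[-291.5,323.2,0],[0,0,0.724]],[0,[-318,352.6,0],[0,0,0.789]],[0,[-344.5,382,0],[0,0,0.855]],[0,[-371,411.4,0],[0,0,0.921]],[0,[-397.5,440.8,0],[0,0,0.987]],[0,[-424,470.2,0],[0,0,1.053]],[0,[-450.5,499.5,0],[0,0,1.118]],[0,[-480,532,10],[0,0,1.19]],[0,[-505,560,20],[0,0,1.25]],[0,[-529.9,587.7,30],[0,0,1.316]]]' 30
python3 - <<'E'
from station import get_obs
print(get_obs())
E
```

```text
time_s: 2.1
tool_pos: [580.6, -106.0, 200.4]
ee_rot: [-3.141, 0.001, -0.003]
contact_force: [0.1, 0.0, 0.9]
grip_width: 85.3
{'time_s': 2.1, 'qpos': array([-3.16665036e-01,  3.53181081e-01,  2.69249999e-02,  1.24521210e+00,
        1.82551219e-04,  1.25724066e+00]), 'dq': array([-0.40709924,  0.52114997,  0.49226417, -0.03044971,  0.00263741,
        0.24721082]), 'joint_efforts': array([  0.79873301, -52.51740217,  27.70095348,   0.16229392,
        -0.10959086,  -0.31510994]), 'tool_pos': array([ 580.61725452, -106.02033364,  200.41957624]), 'ee_rot': array([-3.14121177e+00,  5.82791424e-04, -3.10931774e-03]), 'contact_force': array([0.06196412, 0.0455272 , 0.86816142]), 'ft_torque': array([ 0.03173751, -0.01517829, -0.01483951]), 'grip_width': 85.2504651414333}
```

```bash
python3 -m jog '[[0,[0,0,15],[0,0,0]],[0,[0,0,40],[0,0,0]],[0,[0,0,65],[0,0,0]],[0,[0,0,80],[0,0,0]],[0,[0,0,80],[0,0,0]]]'
python3 - <<'E'
from h import *
from station import optics
for n in("scene","top"):
    s=optics.snapshot(n);np.savez(f"pics/{n}1.npz",**s)
    if n=="scene":crop(s,260,90,140,120,5,"pics/s1.png")
    else:crop(s,280,120,140,110,5,"pics/t1.png")
E
```

```text
time_s: 2.6
tool_pos: [577.9, -103.8, 118.2]
ee_rot: [-3.14, 0.006, -0.0]
contact_force: [-0.5, 0.3, -1.1]
grip_width: 85.3
```

View pics/s1.png

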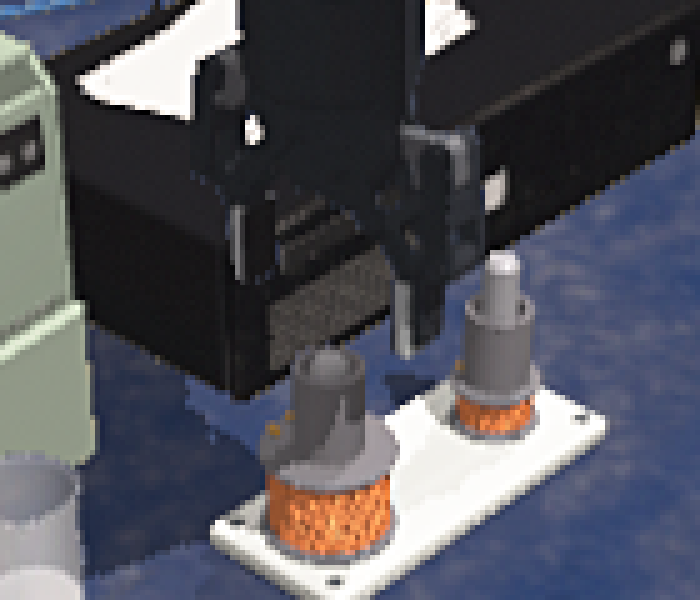

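View pics/t1.png

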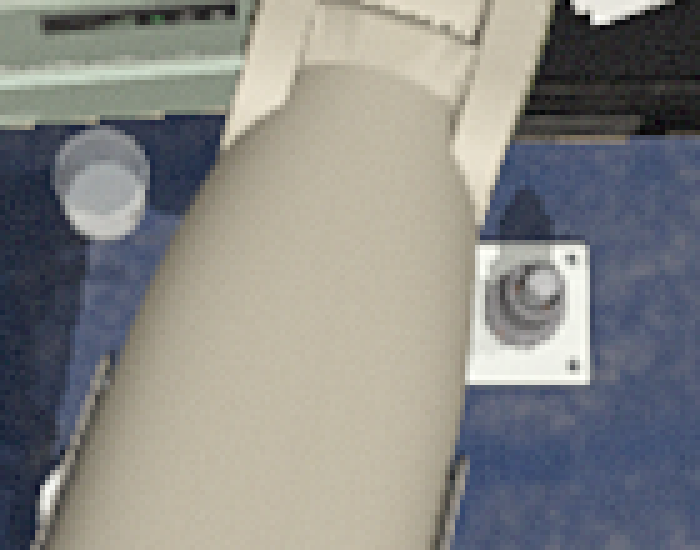

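Run:
```python
from h import *
from station import get_obs
print(get_obs()["tool_pos"])
s=dict(np.load("pics/scene1.npz"));P,ok=pts(s);W=P[ok]
m=(abs(W[:,0]-580)<70)&(abs(W[:,1]+105)<40)&(W[:,2]>110)&(W[:,2]<150);q=W[m]
for lo in range(116,150,4):
    r=q[(q[:,2]>=lo)&(q[:,2]<lo+4)]
    for side in(-1,1):
        f=r[(r[:,0]-580)*side>0]
        if len(f):print(lo,side,len(f),f.min(0).round(),f.max(0).round())
```

```text
[ 579.88084636 -104.34369417  121.17081228]
128 -1 5 [ 527. -114.  130.] [529. -96. 131.]
128 1 6 [ 619. -109.  130.] [621. -98. 132.]
132 -1 5 [528. -99. 133.] [534. -90. 135.]
132 1 12 [ 618. -114.  132.] [625. -93. 135.]
136 -1 14 [ 521. -110.  136.] [533. -90. 140.]
136 1 17 [ 618. -115.  136.] [630. -91. 140.]
140 -1 19 [ 521. -109.  140.] [534. -92. 144.]
140 1 17 [ 619. -113.  140.] [631. -90. 144.]
144 -1 17 [ 519. -110.  145.] [535. -92. 148.]
144 1 12 [ 619. -113.  144.] [628. -91. 148.]
148 -1 8 [ 521. -111.  148.] [534. -91. 150.]
148 1 10 [ 619. -112.  148.] [633. -91. 150.]
```

```bash
python3 -m jog '[[0,[0.4,0,10],[0,0,0]],[0,[0.8,0,25],[0,0,0]],[0,[0.8,0,40],[0,0,0]],[0,[0.8,0,52],[0,0,0]],[0,[0.8,0,59],[0,0,0]],[0.2,[0.8,0,59],[0,0,0]],[0.35,[0.8,0,59],[0,0,0]],[0.45,[0.8,0,59],[0,0,0]],[0.45,[0.8,0,59],[0,0,0]]]' 25
python3 - <<'E'
from h import *
from station import optics
s=optics.snapshot("scene");np.savez("pics/scene2.npz",**s);crop(s,260,90,140,120,5,"pics/s2.png")
E
```

```text
time_s: 3.6
tool_pos: [581.5, -104.6, 63.0]
ee_rot: [3.141, -0.001, -0.0]
contact_force: [-0.1, 0.0, 0.5]
grip_width: 46.8
```

View pics/s2.png

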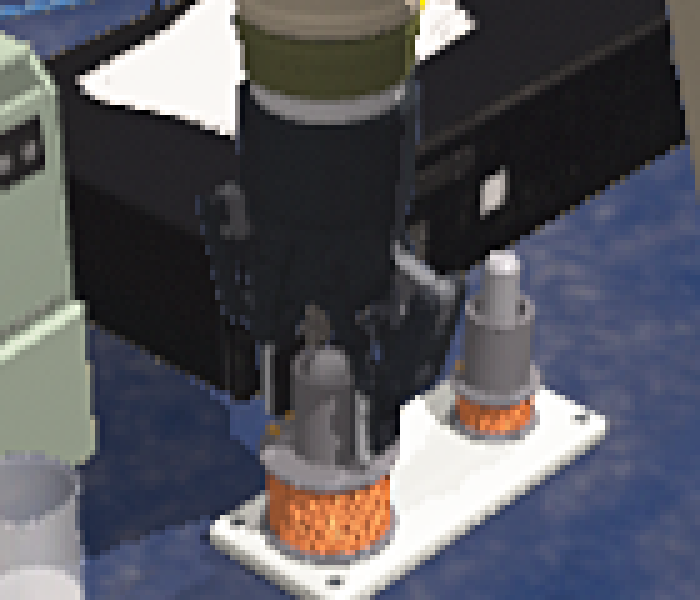

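Fingers straddle the tube (crop 295–355), with a gap above the flange on both sides and no contact. Now I'll close gently.

```bash
python3 -m jog '[[0.5,[0,0,0],[0,0,0]],[0.53,[0,0,0],[0,0,0]],[0.56,[0,0,0],[0,0,0]],[0.59,[0,0,0],[0,0,0]],[0.62,[0,0,0],[0,0,0]],[0.66,[0,0,0],[0,0,0]],[0.7,[0,0,0],[0,0,0]],[0.75,[0,0,0],[0,0,0]],[0.75,[0,0,0],[0,0,0]],[0.75,[0,0,0],[0,0,0]]]' 25
python3 - <<'E'
from station import get_obs
o=get_obs();print(o["contact_force"],o["ft_torque"])
E
```

```text
time_s: 4.65
tool_pos: [581.0, -104.4, 62.4]
ee_rot: [-3.142, -0.0, 0.0]
contact_force: [0.9, -0.7, 1.4]
grip_width: 32.9
[ 0.90317471 -0.74220219  1.35164767] [-0.04545314  0.1111948   0.03912095]
```

```bash
python3 -m jog '[[0.75,[0,0,-1],[0,0,0]],[0.75,[0,0,-3],[0,0,0]],[0.75,[0,0,-6],[0,0,0]],[0.75,[0,0,-10],[0,0,0]],[0.75,[0,0,-10],[0,0,0]]]'
python3 - <<'E'
from h import *
from station import optics,get_obs
print(get_obs()["contact_force"],get_obs()["ft_torque"])
s=optics.snapshot("scene");np.savez("pics/scene3.npz",**s);crop(s,260,90,140,120,5,"pics/s3.png")
E
```

```text
time_s: 5.15
tool_pos: [581.4, -104.6, 73.0]
ee_rot: [3.141, -0.001, 0.0]
contact_force: [-0.1, 0.4, -2.9]
grip_width: 32.4
[-0.12496939  0.3569413  -2.88894231] [-0.03857325  0.01719891  0.00687137]
```

View pics/s3.png

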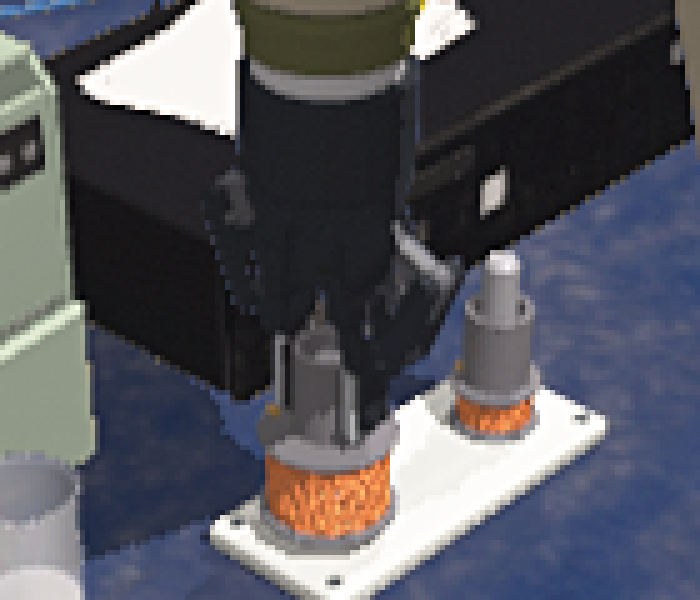

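Coil is off the plate and upright: the lower flange (crop 325,530) now shows above the plate. Lateral force is about 0.4 N. Lifting clear.

```bash
python3 -m jog '[[0.75,[0,0,-5],[0,0,0]],[0.75,[0,0,-12],[0,0,0]],[0.75,[0,0,-21],[0,0,0]],[0.75,[0,0,-31],[0,0,0]],[0.75,[0,0,-41],[0,0,0]],[0.75,[0,0,-51],[0,0,0]],[0.75,[0,0,-61],[0,0,0]],[0.75,[0,0,-71],[0,0,0]],[0.75,[0,0,-81],[0,0,0]],[0.75,[0,0,-91],[0,0,0]],[0.75,[0,0,-101],[0,0,0]],[0.75,[0,0,-110],[0,0,0]],[0.75,[0,0,-115],[0,0,0]],[0.75,[0,0,-115],[0,0,0]],[0.75,[0,0,-115],[0,0,0]]]'
python3 - <<'E'
from h import *
from station import optics,get_obs
print(get_obs()["contact_force"],get_obs()["ft_torque"])
s=optics.snapshot("scene");np.savez("pics/scene4.npz",**s);crop(s,240,50,160,150,4,"pics/s4.png")
P,ok=pts(s);W=P[ok]
m=(abs(W[:,0]-580)<45)&(abs(W[:,1]+105)<45)&(W[:,2]>110);q=W[m]
for lo in range(110,190,5):
    r=q[(q[:,2]>=lo)&(q[:,2]<lo+5)]
    if len(r):print(lo,len(r),r.min(0).round(),r.max(0).round())
E
```

```text
time_s: 6.7
tool_pos: [580.8, -104.4, 187.1]
ee_rot: [-3.141, 0.0, -0.0]
contact_force: [-0.6, 0.1, -2.6]
grip_width: 32.9
[-0.56456535  0.14493924 -2.59604637] [0.03133777 0.00014226 0.05665409]
135 94 [ 548. -130.  135.] [606. -70. 140.]
140 58 [ 550. -125.  140.] [601. -70. 145.]
145 55 [ 551. -118.  145.] [601. -73. 150.]
150 55 [ 551. -116.  150.] [599. -73. 155.]
155 59 [ 550. -117.  155.] [602. -74. 160.]
160 51 [ 550. -116.  160.] [598. -74. 165.]
165 50 [ 551. -116.  165.] [599. -73. 170.]
170 46 [ 551. -115.  170.] [597. -73. 175.]
175 61 [ 548. -124.  175.] [607. -70. 180.]
180 182 [ 546. -131.  180.] [612. -71. 185.]
185 35 [ 557. -111.  185.] [597. -85. 190.]
```

View pics/s4.png

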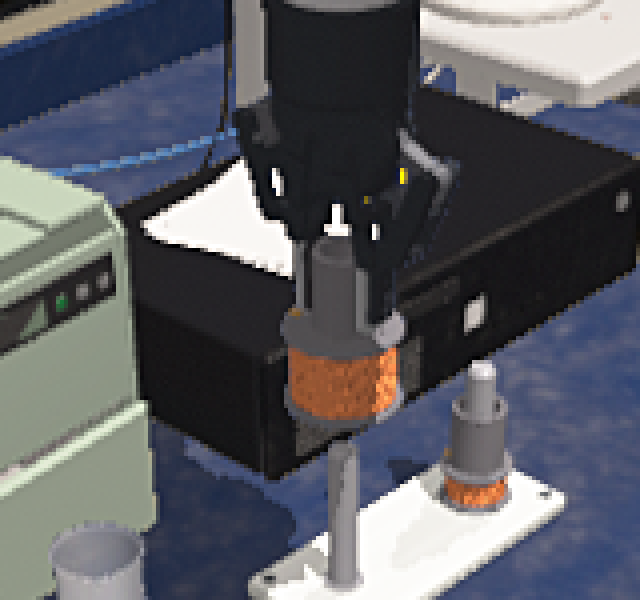

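Clear of the post and hanging upright. Carrying it to above the pan.

```bash
python3 -m jog '[[0.75,[-0.7,-5,0],[0,0,0]],[0.75,[-2,-15,0],[0,0,0]],[0.75,[-4.1,-30,0],[0,0,0]],[0.75,[-6.8,-50,0],[0,0,0]],[0.75,[-9.6,-70,0],[0,0,0]],[0.75,[-12.3,-90,0],[0,0,0]],[0.75,[-15,-110,0],[0,0,0]],[0.75,[-17.8,-130,0],[0,0,0]],[0.75,[-20.5,-150,0],[0,0,0]],[0.75,[-23.2,-170,0],[0,0,0]],[0.75,[-26,-190,0],[0,0,0]],[0.75,[-28.7,-210,0],[0,0,0]],[0.75,[-31.4,-230,0],[0,0,0]],[0.75,[-33.8,-247,0],[0,0,0]],[0.75,[-35.7,-261,0],[0,0,0]],[0.75,[-36.8,-269,3],[0,0,0]],[0.75,[-37.3,-273,8],[0,0,0]],[0.75,[-37.3,-273,14],[0,0,0]],[0.75,[-37.3,-273,20],[0,0,0]],[0.75,[-37.3,-273,20],[0,0,0]]]'
python3 - <<'E'
from h import *
from station import optics,get_obs
print(get_obs()["contact_force"],get_obs()["tool_pos"])
s=optics.snapshot("scene");np.savez("pics/scene5.npz",**s);crop(s,160,130,180,150,4,"pics/s5.png")
P,ok=pts(s);W=P[ok]
m=(abs(W[:,0]-543)<45)&(abs(W[:,1]-169)<45)&(W[:,2]>90);q=W[m]
for lo in range(90,185,5):
    r=q[(q[:,2]>=lo)&(q[:,2]<lo+5)]
    if len(r):print(lo,len(r),r.min(0).round(),r.max(0).round())
E
```

```text
time_s: 8.75
tool_pos: [542.9, 167.8, 165.8]
ee_rot: [3.141, 0.002, -0.001]
contact_force: [0.5, 0.4, -2.6]
grip_width: 32.2
[ 0.50921223  0.39562752 -2.59637433] [542.89923677 167.76041364 165.8415807 ]
110 9 [510. 155. 113.] [556. 200. 115.]
115 159 [509. 139. 115.] [566. 202. 120.]
120 70 [512. 148. 120.] [553. 198. 125.]
125 65 [513. 146. 125.] [556. 198. 130.]
130 70 [512. 152. 130.] [555. 198. 135.]
135 75 [512. 148. 135.] [555. 198. 140.]
140 71 [513. 147. 140.] [555. 197. 145.]
145 73 [512. 146. 145.] [547. 198. 150.]
150 35 [512. 153. 150.] [540. 198. 154.]
155 211 [509. 137. 156.] [571. 201. 160.]
160 191 [510. 137. 160.] [570. 201. 165.]
165 37 [518. 162. 165.] [564. 186. 170.]
170 50 [513. 162. 170.] [563. 186. 175.]
175 55 [512. 163. 175.] [564. 186. 180.]
180 57 [511. 162. 180.] [563. 186. 185.]
```

View pics/s5.png

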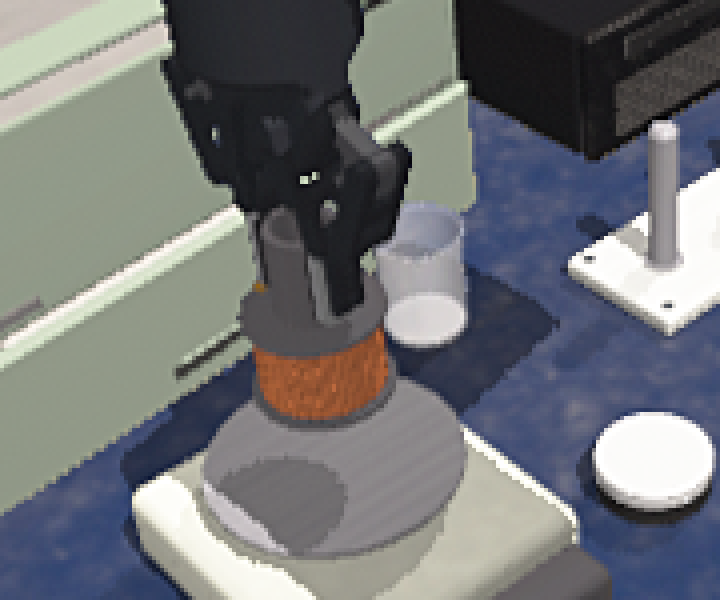

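Coil is centred over the pan to within about 2 mm. The gap is about 45 mm, so I'll descend 38 mm and then creep.

```bash
python3 -m jog '[[0.75,[0,0,3],[0,0,0]],[0.75,[0,0,8],[0,0,0]],[0.75,[0,0,14],[0,0,0]],[0.75,[0,0,20],[0,0,0]],[0.75,[0,0,26],[0,0,0]],[0.75,[0,0,31],[0,0,0]],[0.75,[0,0,35],[0,0,0]],[0.75,[0,0,37],[0,0,0]],[0.75,[0,0,38],[0,0,0]],[0.75,[0,0,38],[0,0,0]],[0.75,[0,0,38],[0,0,0]]]'
python3 - <<'E'
from h import *
from station import optics,get_obs
for i in range(6):
    s=optics.snapshot("scene");o=get_obs();print(o["contact_force"].round(2),o["tool_pos"].round(1))
crop(s,160,130,180,150,4,"pics/s6.png")
E
```

```text
time_s: 9.9
tool_pos: [543.8, 168.6, 129.5]
ee_rot: [-3.141, -0.0, 0.0]
contact_force: [0.7, -0.6, -3.0]
grip_width: 32.8
[ 0.12 -0.4  -2.98] [543.8 168.6 129.6]
[-0.26 -0.5  -3.4 ] [543.8 168.6 129.6]
[ 0.03 -0.56 -2.47] [543.8 168.6 129.6]
[ 0.33 -0.35 -2.8 ] [543.8 168.6 129.5]
[-0.62 -0.56 -2.49] [543.7 168.6 129.5]
[-0.52  0.23 -2.34] [543.7 168.6 129.5]
```

View pics/s6.png

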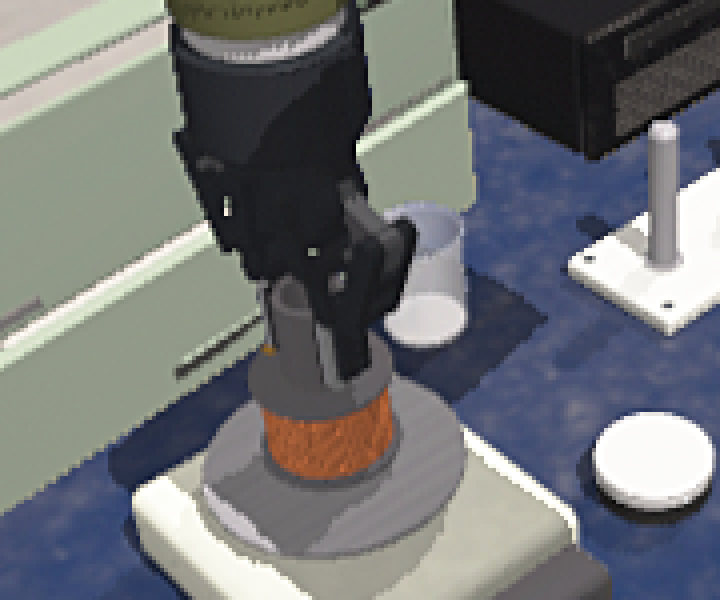

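```bash
cat > m.py <<'E'
from h import *
from station import optics,get_obs
F=[]
for i in range(6):
    s=optics.snapshot("scene");F.append(get_obs()["contact_force"])
print("F",np.mean(F,0).round(2),get_obs()["tool_pos"].round(1),get_obs()["ft_torque"].round(2))
E
python3 -m jog '[[0.75,[0,0,1],[0,0,0]],[0.75,[0,0,2],[0,0,0]],[0.75,[0,0,3],[0,0,0]],[0.75,[0,0,4],[0,0,0]],[0.75,[0,0,5],[0,0,0]],[0.75,[0,0,6],[0,0,0]]]'; python3 m.py;python3 -m jog '[[0.75,[0,0,0.5],[0,0,0]],[0.75,[0,0,1],[0,0,0]],[0.75,[0,0,1],[0,0,0]]]'; python3 m.py;python3 -m jog '[[0.75,[0,0,0.5],[0,0,0]],[0.75,[0,0,1],[0,0,0]],[0.75,[0,0,1],[0,0,0]]]'; python3 m.py
```

```text
time_s: 10.8
tool_pos: [543.6, 168.5, 123.2]
ee_rot: [-3.142, 0.0, 0.0]
contact_force: [-0.0, -0.8, -2.4]
grip_width: 32.7
F [-0.23 -0.17 -2.6 ] [543.7 168.6 123.4] [ 0.03 -0.02  0.01]
time_s: 11.4
tool_pos: [543.6, 168.6, 122.2]
ee_rot: [-3.142, 0.0, 0.0]
contact_force: [-0.2, -0.4, -1.8]
grip_width: 32.4
F [-0.04  0.29 -2.36] [543.6 168.6 122.3] [-0.02 -0.07  0.  ]
time_s: 12.0
tool_pos: [543.6, 168.6, 121.2]
ee_rot: [-3.142, 0.0, 0.0]
contact_force: [-1.0, 0.4, -2.3]
grip_width: 32.5
F [-0.16  0.27 -2.53] [543.6 168.6 121.3] [ 0.   -0.04 -0.08]
```

```bash
python3 -m jog '[[0.75,[0,0,0.5],[0,0,0]],[0.75,[0,0,1],[0,0,0]],[0.75,[0,0,1],[0,0,0]]]'; python3 m.py;python3 -m jog '[[0.75,[0,0,0.5],[0,0,0]],[0.75,[0,0,1],[0,0,0]],[0.75,[0,0,1],[0,0,0]]]'; python3 m.py; python3 -m jog '[[0.75,[0,0,0.5],[0,0,0]],[0.75,[0,0,1],[0,0,0]],[0.75,[0,0,1],[0,0,0]]]'; python3 m.py
```

```text
time_s: 12.6
tool_pos: [543.7, 168.6, 120.3]
ee_rot: [-3.141, -0.0, -0.0]
contact_force: [0.2, -0.1, -2.0]
grip_width: 32.5
F [-0.13  0.27 -1.79] [543.6 168.6 120.4] [-0.01  0.04  0.  ]
time_s: 13.2
tool_pos: [543.7, 168.5, 119.3]
ee_rot: [-3.141, -0.0, -0.0]
contact_force: [1.0, -0.5, -0.9]
grip_width: 32.3
F [ 0.26 -0.12 -0.97] [543.7 168.6 119.4] [-0.01 -0.03  0.02]
time_s: 13.8
tool_pos: [543.7, 168.6, 118.3]
ee_rot: [-3.141, -0.0, 0.0]
contact_force: [0.7, 0.5, -0.8]
grip_width: 32.7
F [-0.1  -0.1  -0.15] [543.7 168.6 118.4] [0.01 0.01 0.02]
```

The spring now carries the whole weight (F≈0, pan ~3 mm down). Releasing gradually.

```bash
python3 -m jog '[[0.68,[0,0,0],[0,0,0]],[0.64,[0,0,0],[0,0,0]],[0.62,[0,0,0],[0,0,0]],[0.6,[0,0,0],[0,0,0]],[0.58,[0,0,0],[0,0,0]],[0.56,[0,0,0],[0,0,0]],[0.53,[0,0,0],[0,0,0]],[0.5,[0,0,0],[0,0,0]],[0.45,[0,0,0],[0,0,0]],[0.4,[0,0,0],[0,0,0]],[0.35,[0,0,0],[0,0,0]],[0.3,[0,0,0],[0,0,0]],[0.3,[0,0,0],[0,0,0]]]' 20
python3 - <<'E'
from h import *
from station import optics,get_obs
s=optics.snapshot("scene");print(get_obs()["contact_force"]);crop(s,160,130,180,150,4,"pics/s7.png")
E
```

```text
time_s: 15.4
tool_pos: [543.6, 168.6, 118.3]
ee_rot: [-3.141, -0.0, 0.0]
contact_force: [0.7, -0.5, 0.1]
grip_width: 60.0
[-0.12804921 -0.5609856   0.8482069 ]
```

View pics/s7.png

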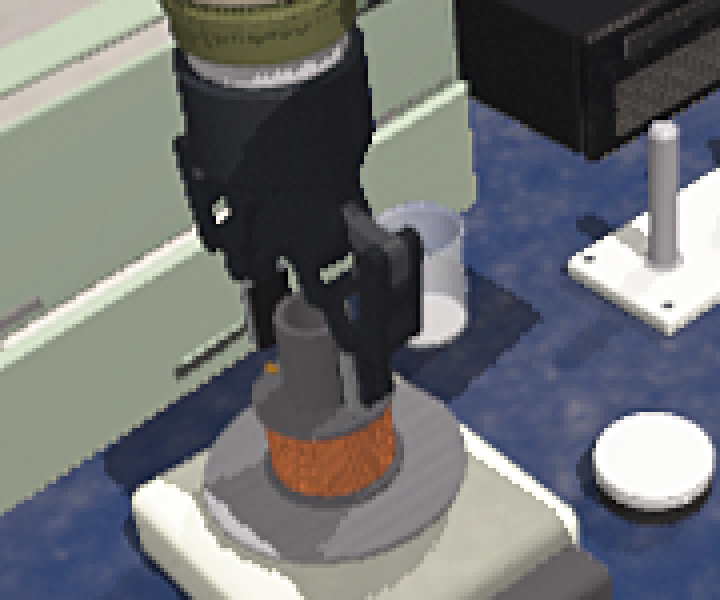

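Coil stands upright, released. Retreating straight up.

```bash
python3 -m jog '[[0.3,[0,0,-3],[0,0,0]],[0.3,[0,0,-9],[0,0,0]],[0.3,[0,0,-17],[0,0,0]],[0.3,[0,0,-27],[0,0,0]],[0.3,[0,0,-40],[0,0,0]],[0.3,[0,0,-55],[0,0,0]],[0.3,[0,0,-70],[0,0,0]],[0.3,[0,0,-85],[0,0,0]],[0.3,[0,0,-100],[0,0,0]],[0.3,[0,0,-110],[0,0,0]],[0.3,[0,0,-115],[0,0,0]],[0.3,[0,0,-115],[0,0,0]],[0.3,[0,0,-115],[0,0,0]]]'
python3 - <<'E'
from h import *
from station import optics,get_obs
s=optics.snapshot("scene");print(get_obs()["contact_force"]);cv2.imwrite("pics/s8.png",cv2.resize(s["pixels"][90:330,140:460,::-1],None,fx=2.5,fy=2.5))
P,ok=pts(s);W=P[ok]
m=(np.hypot(W[:,0]-542,W[:,1]-170)<66)&(W[:,2]<75)&(W[:,2]>62);q=W[m];print("pan",q.min(0).round(1),q.max(0).round(1),np.median(q[:,2]))
m=(np.hypot(W[:,0]-542,W[:,1]-170)<60)&(W[:,2]<150)&(W[:,2]>80);q=W[m]
for lo in range(80,170,6):
    r=q[(q[:,2]>=lo)&(q[:,2]<lo+6)]
    if len(r):print(lo,len(r),r.min(0).round(),r.max(0).round())
E
```

```text
time_s: 16.75
tool_pos: [543.4, 168.5, 232.9]
ee_rot: [3.142, 0.001, 0.0]
contact_force: [-1.3, 0.3, -0.6]
grip_width: 59.6
[-0.18448973 -0.05070396 -0.21814669]
pan [479.5 108.9  62.2] [602.4 232.3  75. ] 66.40552668226337
80 75 [513. 153.  80.] [555. 199.  86.]
86 77 [513. 150.  86.] [552. 198.  92.]
92 75 [513. 148.  92.] [556. 198.  98.]
98 75 [513. 155.  98.] [549. 198. 104.]
104 20 [511. 148. 104.] [552. 200. 110.]
110 429 [508. 138. 110.] [575. 202. 116.]
116 45 [525. 156. 116.] [549. 187. 122.]
122 53 [525. 156. 122.] [553. 187. 128.]
128 49 [525. 157. 128.] [550. 187. 134.]
134 61 [525. 155. 134.] [556. 187. 140.]
140 81 [525. 156. 140.] [558. 187. 146.]
146 62 [526. 156. 146.] [556. 187. 150.]
```

View pics/s8.png

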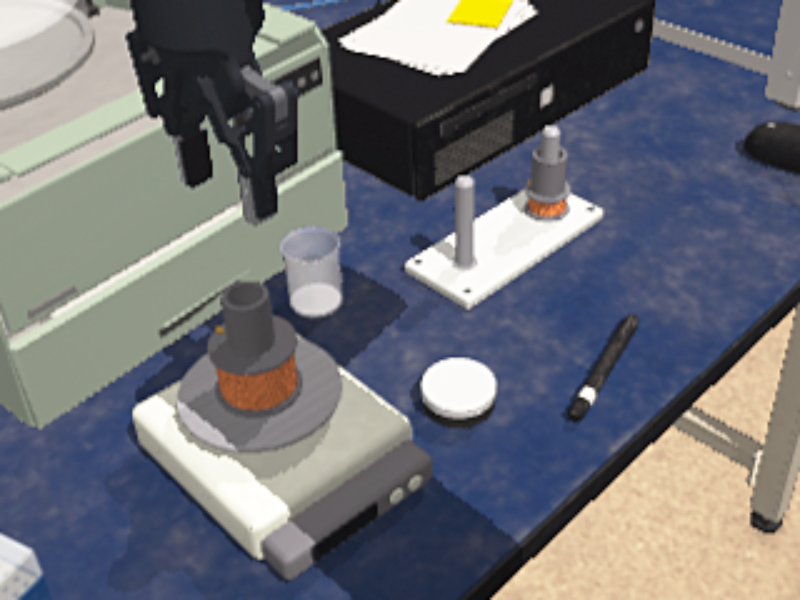

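The view shows the coil upright on the pan (pic 258,370), the fingers clear above it, and the small coil, beaker, case and marker unmoved. The pan has sunk about 3 mm.

```bash
python3 -c "
from station import workorder
print(workorder.hand_in())"
```

```text
the job is handed in; nothing more can be done
None
```

The larger coil is on the balance pan, upright and released, and the job is handed in. I gripped it by the bare tube at 25 N, slid it straight up off its post, and lowered it onto the pan in 1 mm steps. I opened the fingers once the spring carried the weight.

**Last checks**
- **Placement:** the coil stands within about 2 mm of the pan's centre.
- **Pan travel:** the pan sank about 3 mm in the camera's depth readings, which matches the coil's weight of about 2.5 N.
- **Other things:** by eye, the smaller coil, beaker, case and marker were where they started.
- **Forces and time:** the gripper was 115 mm up and touching nothing. Sideways force stayed below about 1.3 N in the readings taken. The work took about 17 s.

**Disagreement:** the two cameras differed by about 3 mm in x and y. I settled it by checking where the scene camera saw the fingers against the arm's reported position. None of the checks failed.

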